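Put the press changeover parts back in their holders

TASK

The press changeover is done: sort the mixed handful on the bench back to where each kind is kept. The two dark shell holders go upright into the wells of the aluminium stand, one in each; the die lies lengthwise in the wooden cradle with its ring down in the gap between the saddles; the blue-handled brush lies in the long groove of the blue tray and the knurled chamfer tool in the short one, both flat on the bottom. Leave the powder trickler and the wax tin where they stand.

Things in the scene. Friction and masses are not known exactly. Their poses are not given: they have to be found in the camera images.
- shell_holder_a: Shell holder, a small dark steel disc, 25 mm across and 14 mm high (upper rim full width, neck below narrower), standing upright on the bench. 30 g. Origin at the centre of its underside, z up. Grasp across the upper half. Same as shell_holder_b; either may go in either well.
- shell_holder_b: The second shell holder, the same shape and size as the first: dark steel, 25 mm across, 14 mm high. Origin at the centre of its underside, z up.
- die: Press die, a grey steel turned part lying on its side, 82 mm long along its y, body 18 mm thick, with one knurled lock ring 30 mm in diameter, 9 mm wide, its middle at y = +6.5 mm. Origin under mid-length, level with the lowest point of the ring; z up; the body's underside is 6 mm and its axis 15 mm above the origin. About 0.21 kg. Grasp across x at the ring.
- chamfer_tool: Knurled grey steel case mouth chamfer tool with pointed ends, lying flat, 80 mm long along its own y, 16 mm wide (12 to 16 mm at the grip), 15 mm high. Origin at the centre of its underside, z up. About 75 g. Grasp across x at the middle.
- brush: Cleaning brush with a blue handle (on one half) and a thin twisted brass-coloured bristle end, lying flat, 158 mm long along its own y, 16 mm wide (12 to 16 mm at the grip), 15 mm high. Origin at the centre of its underside, z up. About 30 g. Grasp across x at the middle.
- holder_stand: Shell holder stand, fixed to the bench: an aluminium block 54 mm (x) by 112 mm (y) by 14 mm high with two round wells 36 mm wide (2 mm chamfer at the mouth) and 6 mm deep, with black discs in them. Origin at the centre of its underside, z up. Well centres at y = -25 and y = +25 mm, x = 0; well floor 8 mm above the origin.
- die_cradle: Die cradle, fixed: wooden block 70 (x) x 116 (y) x 22 mm high with a channel 34 mm wide along y between cheeks. Channel floor 13.5 mm above the origin on two end saddles (22 to 57 mm either side of y = 0). Between them, y = -22 to +22 mm, is a gap open across the full width, floor 8 mm up, for the die's ring and for fingers. Origin at the centre of the underside. Die may lie either way round.
- tool_tray: Blue plastic tool tray, fixed: 92 (x) x 196 (y) x 14 mm high, with two grooves 30 mm wide along y: the long one, 176 mm, centred at x = -25 mm, the short one, 96 mm, at x = +25 mm, both at y = 0. Groove floor 4 mm above the origin. From y = -24 to +24 mm there are no walls (thumb gaps), so fingers can go down beside a tool. Origin at the centre of its underside, z up.
- trickler: Powder trickler, a bystander to leave alone: black round foot, green cup on top, brass cross tube, 66 x 95 x 80 mm high. Loose. Origin at the centre of its underside. Right of it, behind the holders, stands the red arbor press: its shelf reaches forward to world x = 0.626 from y = -0.33 to -0.07 at z = 0.13 to 0.14, ram and frame behind rise to 0.4 m: carry things past its front.
- wax_tin: Yellow round tin of case wax with a dark green disc on its lid, a bystander to be left alone: 66 mm across, 26 mm high. Loose. Origin at the centre of its underside.

How it is judged (in metres and radians):
At the end, for the whole second after the job is handed in: Holders upright on the well floors, one per well, within 10 mm; die with its ring on the gap floor, within 12 mm across, 25 mm along and 0.2 rad; brush in the long groove and chamfer tool in the short, on the floor, within 12 mm across, 15 mm along and 0.2 rad; all released and at rest (x of shell_holder_a in the frame of holder_stand between -0.01 and 0.01 m and z of shell_holder_a in the frame of holder_stand between 0.004 and 0.011 m and angle between each of shell_holder_a, shell_holder_b's own z axis and vertical below 0.15 rad and x of shell_holder_b in the frame of holder_stand between -0.01 and 0.01 m and z of shell_holder_b in the frame of holder_stand between 0.004 and 0.011 m and ((y of shell_holder_a in the frame of holder_stand between -0.035 and -0.015 m and y of shell_holder_b in the frame of holder_stand between 0.015 and 0.035 m) or (y of shell_holder_a in the frame of holder_stand between 0.015 and 0.035 m and y of shell_holder_b in the frame of holder_stand between -0.035 and -0.015 m)) and x of die in the frame of die_cradle between -0.012 and 0.012 m and y of die in the frame of die_cradle between -0.025 and 0.025 m and z of die in the frame of die_cradle between 0.005 and 0.012 m and angle between the y axis of die and the y axis of die_cradle, either way round below 0.2 rad and x of brush in the frame of tool_tray between -0.037 and -0.013 m and y of brush in the frame of tool_tray between -0.015 and 0.015 m and z of brush in the frame of tool_tray between 0.001 and 0.0075 m and angle between the y axis of each of brush, chamfer_tool and the y axis of tool_tray, either way round below 0.2 rad and x of chamfer_tool in the frame of tool_tray between 0.013 and 0.037 m and y of chamfer_tool in the frame of tool_tray between -0.015 and 0.015 m and z of chamfer_tool in the frame of tool_tray between 0.001 and 0.0075 m and linear speed of each of shell_holder_a, shell_holder_b, die, brush, chamfer_tool below 0.02 m/s and angular speed of each of shell_holder_a, shell_holder_b, die, brush, chamfer_tool below 0.3 rad/s); the robot touches nothing.
It fails at once if the trickler is pushed more than 15 mm or tipped (distance of trickler from where it was at the start of the episode above 0.015 m or angle between trickler's own z axis and vertical above 0.3 rad).
It fails at once if the wax tin is pushed more than 15 mm (distance of wax_tin from where it was at the start of the episode above 0.015 m).
It also fails if it takes over 122 s, if anything falls off the work surface, if the arm or the gripper's body presses on something with over 40 N, if the wrist force passes 120 N, or if a joint passes its speed limit or range.

ROBOT

A 6-joint arm with a two-finger parallel gripper is mounted at the origin on a cart in front of the work surface, level with it; the furniture and walls round the work are solid. World frame = base frame: x ahead of the robot, y to its left, z up, the work surface at z = 0. Lengths are in mm, angles in rad, forces in N, time in s.
With the tool pointing down it reaches from about 350 to 875 mm from the base axis. Payload 4.2 kg.
Tool frame: the origin (TCP) lies between the finger pads; the fingertips stand 25 mm ahead of it and the grasp point (between the pads) lies 6 mm ahead of it; z points along the fingers, y is the line along which they close (so a half turn about z gives the same grasp; the last joint's range is limited). The gripper opens to 85 mm and grips with 20 to 120 N. Pads are 22 mm wide; open, the fingers measure 114 mm over their backs; the gripper's body (76 mm by 85 mm) begins 54 mm behind the grasp point. The pads swing forward as they close: fully open they stand 13 mm farther back than shut.
Start: joints at [-1.043, 0.385, 0.008, 0, -1.194, -0.259], TCP at [166.001, -602.531, 256.312] pointing down, gripper open.
Joint ranges: [-3.14, 3.14], [-1.21, 2.06], [-1.07, 1.41], [-3.16, 2.05], [-2.99, -0.16], [-3.1, 3.1]. Speed limits (rad/s): [2.79, 2.79, 3.14, 3.14, 3.14, 3.14].

INTERFACE

Orientations are given as a unit quaternion [x, y, z, w].
In Python, from bench import arm gives the robot as it stands.
- The arm moves only by the shell command python3 -m pendant 'ROWS'. ROWS is JSON, a list of rows, each a list of 7 numbers: the shift along the tool's x, y, z in m, then the turn, a rotation vector about the tool's x, y, z in degrees, then the finger opening in m, from 0 to 0.0854. In form: [[x, y, z, wx, wy, wz, fingers], ...]. A call has 1 to 12 rows; each row shifts and turns the commanded pose from where the row before left it, along the tool's axes as they then stand; what a row does not reach is not made up. A row lasts 1/10 s, in which the tool goes at most 50 mm and 8.59 degrees, less where a joint would pass 70% of its speed; a pose out of reach is approached as far as the arm can. A call is refused whole if a number of a shift passes 0.05 or a number of a turn 8.59, either way. A call with a gripper value outside its range is refused whole. The fingers move at their own pace and stop on an object; the grip force is fixed at half the most. Time passes only in rows, so rows that do not move let the fingers close. It gives the time, the measured TCP pose, the force, the opening and the grip force at its end, in the units of the state.
- arm.read_state(): the state, without advancing time (a new reading comes with each control period).
- arm.get_image(name): name is "scene" or "top"; returns a dict with "image" (420x560x3 uint8, red, green, blue), "fx", "fy", "cx", "cy" (pixels), "k1" (the pictures are not rectified: a ray, as slopes to the right and down, at radius r is drawn at 1 + k1 r^2 times it, then the intrinsics apply), "xyz" and "rotation" of the camera in the world. Camera axes: x right, y down, z forward; pixel columns grow to the right and rows downward; lengths in mm; the calibration is good to about 2 mm. A picture is of the moment at which its call begins. There is no depth.
- arm.job_done(): hands the job in; it is judged then, once.
The state is a dict: "clock": time; "joints": joint angles; "joint_vel": joint speeds; "joint_efforts": joint torques, N m; "position": TCP position; "ee_rot": TCP orientation; "contact_force": force on the tool from outside, world axes, zero at the start; "wrist_torque": the same for the moment, N m; "gripper_width": finger opening in mm; "grasp_force": force on a finger pad.
Only numpy, scipy, OpenCV 4.12 (cv2) and the standard library are available. Lean on these libraries where they do the work, as an engineer would, in place of code of your own. Each camera call takes 0.05 s, during which the arm holds its last target. There are 200 camera calls.

## Working session

There is one attempt and no reset: what is moved stays moved. The work goes in short steps, Python scripts to look and compute and a shell command to move; the robot and the scene stay as the last step left them, time stands still between calls to the robot, and variables do not carry over. Pictures are saved under pics/ and viewed, at most 18 in all, crops included, and the job is handed in when it is done.

```bash
ls; mkdir -p pics
python3 - <<'E'
from bench import arm
import cv2,json
for n in("scene","top"):
    d=arm.get_image(n); cv2.imwrite(f"pics/{n}0.png",cv2.cvtColor(d["image"],cv2.COLOR_RGB2BGR))
    print({k:d[k] for k in d if k!="image"})
print(arm.read_state())
E
```

```text
pics
{'fx': 531.0243137548935, 'fy': 531.0243137548935, 'cx': 270.8457612680213, 'cy': 204.3801078227956, 'k1': 0.05975876328715002, 'xyz': array([ 43.58190916, 895.55312276, 888.98533141]), 'rotation': array([-0.25495551,  0.86617744, -0.41419882,  0.11477663])}
{'fx': 454.9987322264117, 'fy': 454.9987322264117, 'cx': 283.2218706600445, 'cy': 208.9922621147607, 'k1': -0.07230591064208916, 'xyz': array([ 530.04035515,   11.48015536, 1296.2528756 ]), 'rotation': array([-0.69929559,  0.71424495, -0.02271825,  0.01799202])}
{'clock': 0.1, 'joints': array([-1.04340404e+00,  3.85489076e-01,  6.75619172e-03, -4.23296600e-04,
       -1.19399015e+00, -2.58606685e-01]), 'joint_vel': array([ 5.58415643e-05, -2.06960204e-03,  3.12885439e-03,  1.97785047e-03,
       -1.74321472e-03,  1.48868084e-03]), 'joint_efforts': array([-2.00389608e-03, -3.93317950e+01,  1.88928705e+01,  4.19795573e+00,
       -2.59286076e-03,  4.00330521e-06]), 'position': array([ 165.87118933, -602.09954425,  255.32450547]), 'ee_rot': array([-1.33911184e-01,  9.90992850e-01,  9.65249383e-04, -1.87199133e-04]), 'contact_force': array([-0.69023628, -0.18176848,  0.21051887]), 'wrist_torque': array([ 0.01134962,  0.07631912, -0.01749547]), 'grasp_force': 0.0, 'gripper_width': 85.07399787656934}
```

View pics/top0.png

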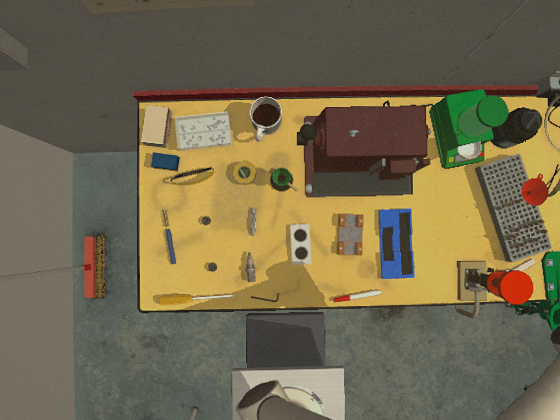

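View pics/scene0.png

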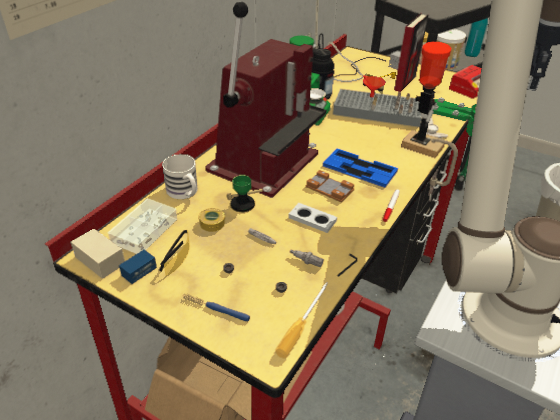

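```bash
cat > h.py <<'E'
from bench import arm
import cv2,numpy as np
from scipy.spatial.transform import Rotation as R
def get(n):
    d=arm.get_image(n); d["bgr"]=cv2.cvtColor(d["image"],cv2.COLOR_RGB2BGR); return d
def K(d): return np.array([[d["fx"],0,d["cx"]],[0,d["fy"],d["cy"]],[0,0,1]]),np.array([d["k1"],0,0,0,0.])
def ray(d,p,z):
    k,D=K(d); u=cv2.undistortPoints(np.array(p,float).reshape(-1,1,2),k,D).reshape(-1,2)
    v=R.from_quat(d["rotation"]).apply(np.c_[u,np.ones(len(u))]); c=np.array(d["xyz"])
    return c+v*((z-c[2])/v[:,2:])
def proj(d,P):
    r=R.from_quat(d["rotation"]).inv(); k,D=K(d)
    q=r.apply(np.atleast_2d(P)-np.array(d["xyz"])); return cv2.projectPoints(q,np.zeros(3),np.zeros(3),k,D)[0].reshape(-1,2)
def rectify(d,x0,x1,y0,y1,z,s):
    "metric picture of plane z, s px/mm; up=+x, left=+y"
    ys,xs=np.meshgrid(np.arange(y1,y0,-1/s),np.arange(x1,x0,-1/s))
    m=proj(d,np.c_[xs.ravel(),ys.ravel(),np.full(xs.size,z)]).reshape(*xs.shape,2).astype(np.float32)
    return cv2.remap(d["bgr"],m[...,0],m[...,1],cv2.INTER_CUBIC)
def fg(bgr):
    h=cv2.cvtColor(bgr,cv2.COLOR_BGR2HSV)
    bench=(h[...,0]>14)&(h[...,0]<32)&(h[...,1]>90)
    return (~bench).astype(np.uint8)*255
E
python3 - <<'E'
from h import *
for n in("top","scene"):
    d=get(n); m=fg(d["bgr"])
    cs,_=cv2.findContours(m,cv2.RETR_LIST,cv2.CHAIN_APPROX_NONE)
    for c in cs:
        a=cv2.contourArea(c)
        if not 15<a<4000: continue
        (u,v),(w,h),_=cv2.minAreaRect(c)
        p=ray(d,[[u,v]],8)[0]
        if 330<p[0]<800 and -400<p[1]<450:
            q=ray(d,cv2.boxPoints(cv2.minAreaRect(c)),8)[:,:2]
            e=[q[1]-q[0],q[2]-q[1]]; L=[np.linalg.norm(t) for t in e]; l=e[int(np.argmax(L))]
            print(n,int(u),int(v),"xy",p[:2].round(),"size",np.round(L),"ang",round(np.degrees(np.arctan2(l[1],l[0]))%180),"a",a)
    if n=="top":
        cv2.imwrite("pics/rect.png",rectify(d,400,680,-290,380,8,1.15))
E
```

```text
top 213 296 xy [361. 205.] size [119.   6.] ang 92 a 47.0
top 356 295 xy [ 355. -201.] size [133.  16.] ang 98 a 191.5
top 212 266 xy [446. 206.] size [23. 20.] ang 89 a 42.0
top 404 267 xy [ 431. -338.] size [20. 37.] ang 178 a 50.0
top 408 263 xy [ 441. -350.] size [13. 26.] ang 6 a 24.5
top 390 258 xy [ 457. -298.] size [22. 12.] ang 119 a 19.5
top 301 254 xy [473. -47.] size [11. 19.] ang 25 a 17.5
top 250 267 xy [442.  97.] size [79. 25.] ang 174 a 146.5
top 300 250 xy [487. -45.] size [19. 31.] ang 79 a 45.0
top 401 251 xy [ 478. -331.] size [ 8. 28.] ang 12 a 19.0
top 356 244 xy [ 498. -203.] size [10. 23.] ang 8 a 17.5
top 300 238 xy [521. -46.] size [16. 15.] ang 115 a 22.0
top 389 239 xy [ 511. -298.] size [31. 14.] ang 178 a 30.5
top 299 233 xy [533. -42.] size [32. 27.] ang 96 a 60.5
top 383 231 xy [ 533. -280.] size [23.  8.] ang 169 a 15.5
top 170 246 xy [506. 324.] size [15. 99.] ang 9 a 135.5
top 389 229 xy [ 539. -298.] size [14. 23.] ang 35 a 21.5
top 300 243 xy [505. -44.] size [ 56. 114.] ang 2 a 729.0
top 205 220 xy [576. 223.] size [20. 20.] ang 89 a 40.0
top 34
[... 547 characters left out ...]
8.] size [117.   8.] ang 93 a 103.5
scene 281 286 xy [442. 204.] size [20. 26.] ang 121 a 66.5
scene 228 267 xy [574. 221.] size [21. 29.] ang 126 a 63.0
scene 306 256 xy [443.  93.] size [38. 88.] ang 174 a 235.0
scene 126 255 xy [797. 319.] size [38. 41.] ang 5 a 109.5
scene 172 250 xy [718. 247.] size [138.  20.] ang 102 a 92.0
scene 261 236 xy [568.  91.] size [20. 81.] ang 177 a 132.5
scene 211 215 xy [719.  96.] size [28. 28.] ang 33 a 63.5
scene 312 217 xy [501. -40.] size [ 75. 129.] ang 1 a 755.5
scene 390 204 xy [ 351. -197.] size [148.  16.] ang 99 a 157.0
scene 329 185 xy [ 525. -185.] size [ 96. 138.] ang 176 a 700.5
scene 359 166 xy [ 494. -311.] size [123. 225.] ang 0 a 1426.5
```

View pics/rect.png

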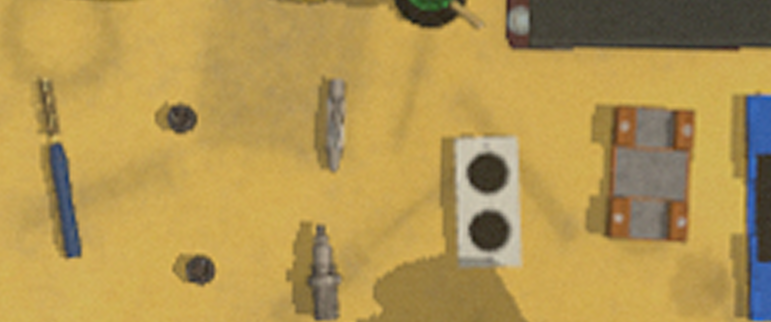

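Run:
```python
from h import *
d=get("top")
def tile(x0,x1,y0,y1,z): return cv2.resize(rectify(d,x0,x1,y0,y1,z,2),None,fx=1,fy=1)
a=tile(390,620,-380,-140,16); b=tile(390,620,-90,60-0,14)
cv2.imwrite("pics/fix.png",np.hstack([a,b]))
# fixtures by colour on their top plane
def rep(name,mask,z,x0,x1,y0,y1,s=3):
    cs,_=cv2.findContours(mask,cv2.RETR_EXTERNAL,cv2.CHAIN_APPROX_NONE)
    c=max(cs,key=cv2.contourArea); (u,v),_,_=r=cv2.minAreaRect(c)
    q=cv2.boxPoints(r); e=[q[1]-q[0],q[2]-q[1]]; L=[np.linalg.norm(t)/s for t in e]; l=e[int(np.argmax(L))]
    # world: x=x1-v/s, y=y1-u/s
    ang=np.degrees(np.arctan2(-l[0],-l[1])); ang=(ang+90)%180-90
    M=cv2.moments(c)
    print(name,"rect ctr",round(x1-v/s,1),round(y1-u/s,1),"centroid",round(x1-M['m01']/M['m00']/s,1),round(y1-M['m10']/M['m00']/s,1),"L",np.round(L,1),"ang",round(ang,1))
def m(x0,x1,y0,y1,z,f,name):
    im=cv2.cvtColor(rectify(d,x0,x1,y0,y1,z,3),cv2.COLOR_BGR2HSV); rep(name,(f(im[...,0].astype(int),im[...,1].astype(int),im[...,2].astype(int))).astype(np.uint8)*255,z,x0,x1,y0,y1)
m(390,620,-380,-250,14,lambda h,s,v:((h>95)&(h<130)&(s>90))|(v<50),"tray")
m(440,620,-245,-120,22,lambda h,s,v:~((h>17)&(h<32)&(s>80)),"cradle")
m(440,580,-90,10,14,lambda h,s,v:(s<70)|(v<50),"stand")
m(470,505,-65,-25,14,lambda h,s,v:(v<80),"well1"); m(510,545,-65,-20,14,lambda h,s,v:(v<80),"well2")
m(400,495,60,130,9,lambda h,s,v:(s<95),"die")
m(520,640,60,130,8,lambda h,s,v:(s<95),"chamfer")
m(555,600,195,250,14,lambda h,s,v:(s<95),"shA"); m(420,470,180,230,14,lambda h,s,v:(s<95),"shB")
m(440,580,300,350,12,lambda h,s,v:((h>90)&(h<130)),"handle")
```

```text
tray rect ctr 500.1 -315.0 centroid 500.2 -314.9 L [ 93.1 195.1] ang 0.9
cradle rect ctr 528.8 -183.0 centroid 528.8 -183.0 L [114.4  70.3] ang -3.4
stand rect ctr 505.1 -43.2 centroid 505.2 -43.4 L [ 54.7 112.1] ang 1.6
well1 rect ctr 483.0 -44.5 centroid 481.8 -44.5 L [32.3 25.3] ang -90.0
well2 rect ctr 529.5 -43.5 centroid 529.6 -43.2 L [31.6 31.6] ang 45.0
die rect ctr 443.0 98.2 centroid 437.6 98.5 L [28.3 81.3] ang 0.0
chamfer rect ctr 571.8 88.7 centroid 573.5 88.8 L [79.7 16.4] ang -0.6
shA rect ctr 576.7 221.7 centroid 576.9 221.8 L [23.3 22. ] ang -90.0
shB rect ctr 445.7 205.6 centroid 445.5 205.6 L [21.8 23.6] ang 78.7
handle rect ctr 506.1 322.7 centroid 505.7 322.8 L [12.9 98.3] ang 9.3
```

View pics/fix.png

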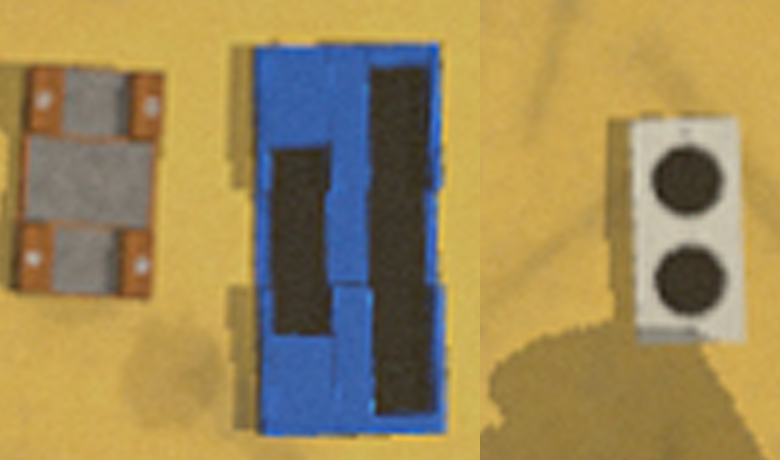

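```bash
python3 -m pendant '[[0,0,0,0,0,7.7,0.05],[0,0,0,0,0,7.7,0.05],[-0.016,0.035,0,0,0,0,0.05],[-0.016,0.035,0,0,0,0,0.05],[-0.016,0.035,0,0,0,0,0.05],[-0.016,0.035,0,0,0,0,0.05],[-0.016,0.035,0,0,0,0,0.05],[-0.016,0.035,0,0,0,0,0.05],[-0.016,0.035,0,0,0,0,0.05],[-0.016,0.035,0,0,0,0,0.05],[-0.016,0.035,0,0,0,0,0.05],[-0.016,0.035,0,0,0,0,0.05]]'
```

```text
clock: 1.45
position: [326.3, -251.1, 256.5]
ee_rot: [0.0, 1.0, -0.0, 0.0]
contact_force: [0.8, -0.1, 0.2]
gripper_width: 50.0
grasp_force: 0.0
```

```bash
python3 -m pendant '[[-0.01,0.038,0.008,0,0,0,0.05],[-0.01,0.038,0.008,0,0,0,0.05],[-0.01,0.038,0.008,0,0,0,0.05],[-0.01,0.038,0.008,0,0,0,0.05],[-0.01,0.038,0.008,0,0,0,0.05],[-0.01,0.038,0.008,0,0,0,0.05],[-0.01,0.038,0.008,0,0,0,0.05],[-0.01,0.038,0.008,0,0,0,0.05],[-0.01,0.038,0.008,0,0,0,0.05],[-0.01,0.038,0.008,0,0,0,0.05],[-0.01,0.038,0.008,0,0,0,0.05],[-0.01,0.038,0.008,0,0,0,0.05]]' && python3 -m pendant '[[0,0,0.03,0,0,0,0.05],[0,0,0.03,0,0,0,0.05],[0,0,0.02,0,0,0,0.05],[0,0,0,0,0,0,0.05]]'
```

```text
clock: 2.65
position: [446.1, 205.2, 160.1]
ee_rot: [-0.0, 1.0, 0.0, 0.0]
contact_force: [0.9, 0.3, -0.1]
gripper_width: 50.1
grasp_force: 0.0
clock: 3.05
position: [444.4, 202.2, 77.7]
ee_rot: [0.0, 1.0, -0.002, -0.003]
contact_force: [-0.5, 0.2, -0.4]
gripper_width: 50.1
grasp_force: 0.0
```

```bash
python3 -m pendant '[[0,0,0,0,0,0,0.05],[0,0,0,0,0,0,0.05]]'
python3 - <<'E'
from h import *
d=get("scene"); p=proj(d,[[446,205,20]])[0].astype(int); print(p)
c=d["bgr"][p[1]-60:p[1]+40,p[0]-65:p[0]+65]; cv2.imwrite("pics/c1.png",cv2.resize(c,None,fx=5,fy=5,interpolation=cv2.INTER_CUBIC))
for i in range(3): s=arm.read_state(); print(s["position"],s["ee_rot"])
E
```

```text
clock: 3.25
position: [446.8, 204.1, 81.7]
ee_rot: [-0.0, 1.0, 0.001, 0.001]
contact_force: [0.0, 0.0, 0.2]
gripper_width: 49.8
grasp_force: 0.0
[280 282]
[446.81223457 204.07901473  81.73872032] [-7.79774072e-05  9.99998762e-01  9.95193630e-04  1.21621782e-03]
[446.81223457 204.07901473  81.73872032] [-7.79774072e-05  9.99998762e-01  9.95193630e-04  1.21621782e-03]
[446.81223457 204.07901473  81.73872032] [-7.79774072e-05  9.99998762e-01  9.95193630e-04  1.21621782e-03]
```

View pics/c1.png

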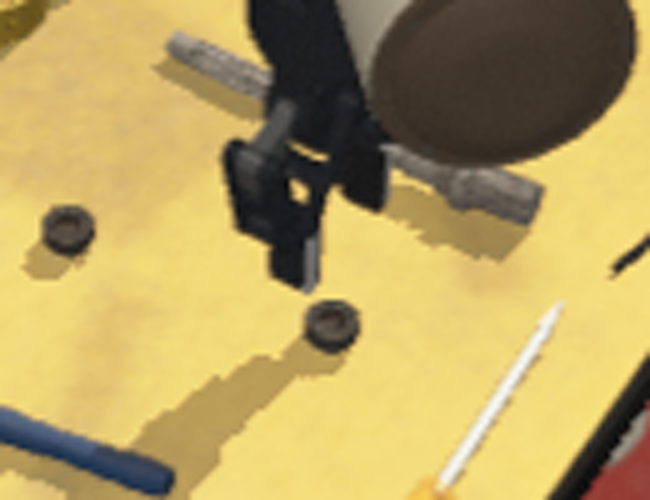

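The picture shows the fingers above holder B (crop pixel 332,325), with no obstruction. I'll descend so the tips are about 8 mm up, and close.

```bash
python3 -m pendant '[[0,0.001,0.015,0,0,0,0.05],[0,0,0.015,0,0,0,0.05],[0,0,0.012,0,0,0,0.05],[0,0,0.006,0,0,0,0.05],[0,0,0,0,0,0,0.05],[0,0,0,0,0,0,0.05]]' && python3 -m pendant '[[0,0,0,0,0,0,0.015],[0,0,0,0,0,0,0.015],[0,0,0,0,0,0,0.015],[0,0,0,0,0,0,0.015],[0,0,0,0,0,0,0.015],[0,0,0,0,0,0,0.015]]'
```

```text
clock: 3.9
position: [446.5, 204.9, 33.1]
ee_rot: [-0.0, 1.0, 0.001, 0.001]
contact_force: [1.2, -0.3, 0.5]
gripper_width: 50.4
grasp_force: 0.0
clock: 4.5
position: [446.4, 204.7, 33.3]
ee_rot: [-0.0, 1.0, 0.0, 0.001]
contact_force: [-0.7, -1.1, 5.7]
gripper_width: 20.9
grasp_force: 58.6
```

```bash
python3 -m pendant '[[0,0,-0.01,0,0,0,0.015],[0,0,-0.02,0,0,0,0.015],[0,0,-0.03,0,0,0,0.015],[0,0,-0.02,0,0,0,0.015],[0,0,0,0,0,0,0.015],[0,0,0,0,0,0,0.015]]'
python3 - <<'E'
from h import *
d=get("scene"); p=proj(d,[[446,205,90]])[0].astype(int); print(p)
c=d["bgr"][p[1]-40:p[1]+40,p[0]-50:p[0]+50]; cv2.imwrite("pics/c2.png",cv2.resize(c,None,fx=6,fy=6,interpolation=cv2.INTER_CUBIC))
E
```

```text
clock: 5.1
position: [445.9, 204.5, 112.9]
ee_rot: [0.0, 1.0, 0.001, 0.0]
contact_force: [0.5, 0.4, 0.3]
gripper_width: 20.9
grasp_force: 58.8
[280 259]
```

View pics/c2.png

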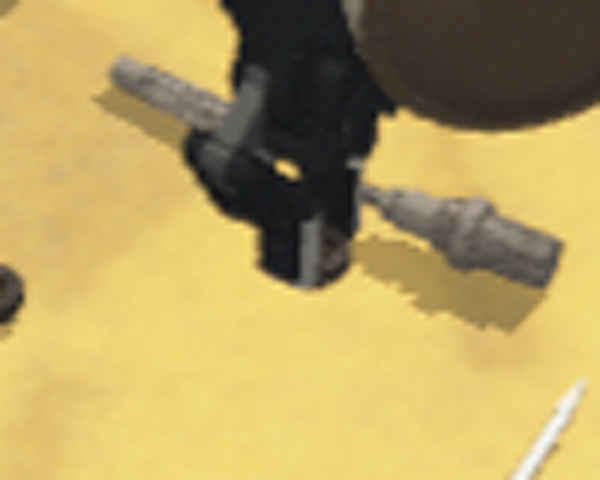

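Run:
```python
from h import *
d=get("scene"); o=np.array([280-50,259-40])
for P in [(446,204.5+10.5,88),(446,204.5-10.5,88),(457,215,88),(446,204.5,80),(446,217,80),(446,204.5,94),(446,217,94),(434,204,94),(434,204,80),(458,204,80)]: print(P,((proj(d,[P])[0]-o)*6).round())
c=d["bgr"][230:280,265:305]; cv2.imwrite("pics/c3.png",cv2.convertScaleAbs(cv2.resize(c,None,fx=12,fy=12,interpolation=cv2.INTER_CUBIC),alpha=2.2,beta=10))
```

```text
(446, 215.0, 88) [290. 265.]
(446, 194.0, 88) [322. 229.]
(457, 215, 88) [264. 252.]
(446, 204.5, 80) [305. 263.]
(446, 217, 80) [287. 284.]
(446, 204.5, 94) [306. 235.]
(446, 217, 94) [288. 256.]
(434, 204, 94) [336. 247.]
(434, 204, 80) [335. 275.]
(458, 204, 80) [278. 249.]
```

View pics/c3.png

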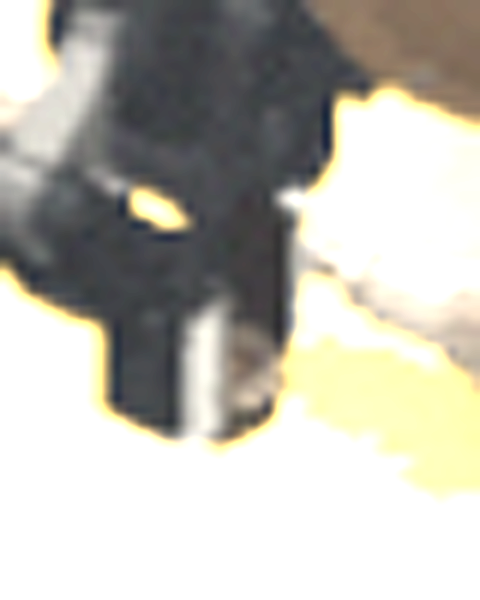

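```bash
python3 -m pendant '[[-0.0034,-0.025,0,0,0,0,0.015],[-0.0034,-0.025,0,0,0,0,0.015],[-0.0034,-0.025,0,0,0,0,0.015],[-0.0034,-0.025,0,0,0,0,0.015],[-0.0034,-0.025,0,0,0,0,0.015],[-0.0034,-0.025,0,0,0,0,0.015],[-0.0034,-0.025,0,0,0,0,0.015],[-0.0034,-0.025,0,0,0,0,0.015],[-0.0034,-0.025,0,0,0,0,0.015],[-0.0034,-0.025,0,0,0,0,0.015],[0,0,0,0,0,0,0.015],[0,0,0,0,0,0,0.015]]' && python3 -m pendant '[[0,0,0.025,0,0,0,0.015],[0,0,0.02,0,0,0,0.015],[0,0,0.015,0,0,0,0.015],[0,0,0,0,0,0,0.015],[0,0,0,0,0,0,0.015]]'
```

```text
clock: 6.4
position: [479.4, -45.9, 111.4]
ee_rot: [0.001, 1.0, -0.0, -0.001]
contact_force: [0.4, -0.3, -0.4]
gripper_width: 21.2
grasp_force: 58.9
clock: 6.9
position: [480.0, -44.9, 52.2]
ee_rot: [-0.001, 1.0, -0.0, -0.0]
contact_force: [-0.2, 0.2, 0.1]
gripper_width: 20.6
grasp_force: 58.9
```

```bash
python3 -m pendant '[[0,0,0.006,0,0,0,0.015],[0,0,0.004,0,0,0,0.015],[0,0,0,0,0,0,0.015],[0,0,0,0,0,0,0.015]]' ; python3 -m pendant '[[0,0,0.001,0,0,0,0.015],[0,0,0,0,0,0,0.015]]';python3 -m pendant '[[0,0,0.001,0,0,0,0.015],[0,0,0,0,0,0,0.015]]'
```

```text
clock: 7.3
position: [480.0, -45.5, 42.5]
ee_rot: [0.0, 1.0, 0.0, 0.0]
contact_force: [-0.2, -0.6, -0.3]
gripper_width: 20.9
grasp_force: 58.9
clock: 7.5
position: [480.1, -45.6, 41.4]
ee_rot: [0.0, 1.0, 0.0, 0.0]
contact_force: [0.4, 0.3, -0.7]
gripper_width: 20.8
grasp_force: 58.9
clock: 7.7
position: [480.1, -45.5, 41.3]
ee_rot: [-0.0, 1.0, -0.0, 0.0]
contact_force: [-1.7, 1.2, 7.1]
gripper_width: 20.8
grasp_force: 59.7
```

```bash
python3 -m pendant '[[0,0,0,0,0,0,0.03],[0,0,0,0,0,0,0.045],[0,0,0,0,0,0,0.05],[0,0,-0.01,0,0,0,0.05],[0,0,-0.03,0,0,0,0.05],[0,0,-0.03,0,0,0,0.05],[0,0,0,0,0,0,0.05]]'
python3 - <<'E'
from h import *
d=get("scene"); p=proj(d,[[505,-43,14]])[0].astype(int); print(p)
c=d["bgr"][p[1]-35:p[1]+35,p[0]-45:p[0]+45]; cv2.imwrite("pics/c4.png",cv2.resize(c,None,fx=7,fy=7,interpolation=cv2.INTER_CUBIC))
E
```

```text
clock: 8.4
position: [482.8, -45.1, 114.7]
ee_rot: [-0.001, 1.0, 0.001, 0.005]
contact_force: [0.1, 0.6, 0.2]
gripper_width: 49.7
grasp_force: 0.0
[311 214]
```

View pics/c4.png

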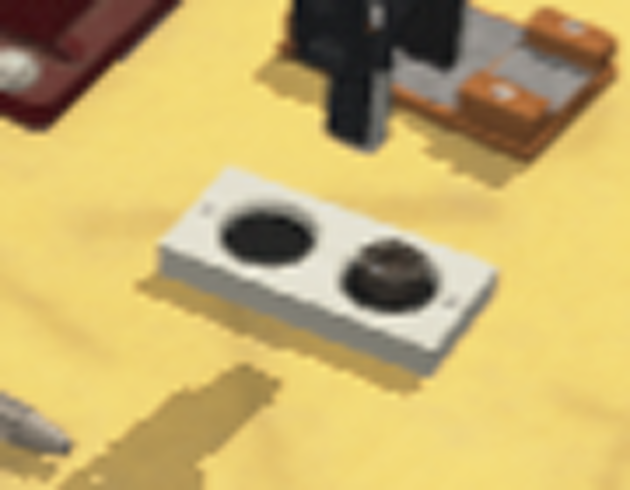

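The holder stands upright in the near well (crop pixel 392,275). Next is holder A.

```bash
python3 -m pendant '[[-0.0096,0.0266,0,0,0,0,0.05],[-0.0096,0.0266,0,0,0,0,0.05],[-0.0096,0.0266,0,0,0,0,0.05],[-0.0096,0.0266,0,0,0,0,0.05],[-0.0096,0.0266,0,0,0,0,0.05],[-0.0096,0.0266,0,0,0,0,0.05],[-0.0096,0.0266,0,0,0,0,0.05],[-0.0096,0.0266,0,0,0,0,0.05],[-0.0096,0.0266,0,0,0,0,0.05],[-0.0096,0.0266,0,0,0,0,0.05],[0,0,0,0,0,0,0.05],[0,0,0,0,0,0,0.05]]' && python3 -m pendant '[[0,0,0.025,0,0,0,0.05],[0,0,0.025,0,0,0,0.05],[0,0,0.015,0,0,0,0.05],[0,0,0.01,0,0,0,0.05],[0,0,0.0025,0,0,0,0.05],[0,0,0,0,0,0,0.05],[0,0,0,0,0,0,0.05]]' && python3 -m pendant '[[0,0,0,0,0,0,0.015],[0,0,0,0,0,0,0.015],[0,0,0,0,0,0,0.015],[0,0,0,0,0,0,0.015],[0,0,0,0,0,0,0.015],[0,0,0,0,0,0,0.015]]'
```

```text
clock: 9.65
position: [575.2, 220.5, 109.1]
ee_rot: [-0.0, 1.0, -0.001, -0.001]
contact_force: [-0.3, -0.6, -0.1]
gripper_width: 50.0
grasp_force: 0.0
clock: 10.35
position: [576.5, 220.6, 33.7]
ee_rot: [0.0, 1.0, 0.0, 0.001]
contact_force: [-0.2, -0.5, -0.2]
gripper_width: 50.0
grasp_force: 0.0
clock: 10.95
position: [576.5, 220.8, 34.0]
ee_rot: [-0.0, 1.0, 0.0, 0.001]
contact_force: [-0.9, -0.1, 6.3]
gripper_width: 20.7
grasp_force: 58.6
```

```bash
python3 -m pendant '[[0,0,-0.015,0,0,0,0.015],[0,0,-0.03,0,0,0,0.015],[0,0,-0.035,0,0,0,0.015],[0,0,0,0,0,0,0.015]]' && python3 -m pendant '[[0.0046,-0.0263,0,0,0,0,0.015],[0.0046,-0.0263,0,0,0,0,0.015],[0.0046,-0.0263,0,0,0,0,0.015],[0.0046,-0.0263,0,0,0,0,0.015],[0.0046,-0.0263,0,0,0,0,0.015],[0.0046,-0.0263,0,0,0,0,0.015],[0.0046,-0.0263,0,0,0,0,0.015],[0.0046,-0.0263,0,0,0,0,0.015],[0.0046,-0.0263,0,0,0,0,0.015],[0.0046,-0.0263,0,0,0,0,0.015],[0,0,0,0,0,0,0.015],[0,0,0,0,0,0,0.015]]' && python3 -m pendant '[[0,0,0.025,0,0,0,0.015],[0,0,0.025,0,0,0,0.015],[0,0,0.015,0,0,0,0.015],[0,0,0.0055,0,0,0,0.015],[0,0,0,0,0,0,0.015],[0,0,0,0,0,0,0.015],[0,0,0.001,0,0,0,0.015],[0,0,0,0,0,0,0.015]]'
```

```text
clock: 11.35
position: [578.8, 222.1, 118.0]
ee_rot: [-0.001, 1.0, 0.003, 0.005]
contact_force: [0.5, 1.0, 0.2]
gripper_width: 20.7
grasp_force: 58.8
clock: 12.55
position: [529.7, -42.9, 112.4]
ee_rot: [0.001, 1.0, 0.0, -0.0]
contact_force: [-0.3, -0.2, -0.3]
gripper_width: 21.1
grasp_force: 58.8
clock: 13.35
position: [530.6, -42.0, 42.0]
ee_rot: [-0.0, 1.0, 0.0, 0.001]
contact_force: [-0.9, 2.2, 3.0]
gripper_width: 20.4
grasp_force: 59.3
```

```bash
python3 -m pendant '[[0,0,0,0,0,0,0.03],[0,0,0,0,0,0,0.045],[0,0,0,0,0,0,0.05],[0,0,-0.01,0,0,0,0.05],[0,0,-0.03,0,0,0,0.05],[0,0,-0.03,0,0,0,0.05],[0,0,0,0,0,0,0.05]]' && python3 -m pendant '[[0.0117,0.0174,0,0,0,0,0.055],[0.0117,0.0174,0,0,0,0,0.055],[0.0117,0.0174,0,0,0,0,0.055],[0.0117,0.0174,0,0,0,0,0.055],[0.0117,0.0174,0,0,0,0,0.055],[0.0117,0.0174,0,0,0,0,0.055],[0.0117,0.0174,0,0,0,0,0.055],[0.0117,0.0174,0,0,0,0,0.055],[0,0,0,0,0,-2,0.055],[0,0,0,0,0,0,0.055]]'
python3 - <<'E'
from h import *
d=get("scene"); a=np.array([311,214]); b=proj(d,[[443,98,10]])[0].astype(int); t=[]
for p in(a,b): t.append(cv2.resize(d["bgr"][p[1]-40:p[1]+40,p[0]-40:p[0]+40],None,fx=5,fy=5,interpolation=cv2.INTER_CUBIC))
cv2.imwrite("pics/c5.png",np.hstack(t))
E
```

```text
clock: 14.05
position: [533.0, -42.2, 116.1]
ee_rot: [-0.001, 1.0, 0.001, 0.005]
contact_force: [0.4, 0.3, 0.6]
gripper_width: 49.7
grasp_force: 0.0
clock: 15.05
position: [436.1, 97.0, 111.5]
ee_rot: [-0.018, 1.0, 0.0, 0.0]
contact_force: [0.3, 0.4, 0.2]
gripper_width: 54.9
grasp_force: 0.0
```

View pics/c5.png

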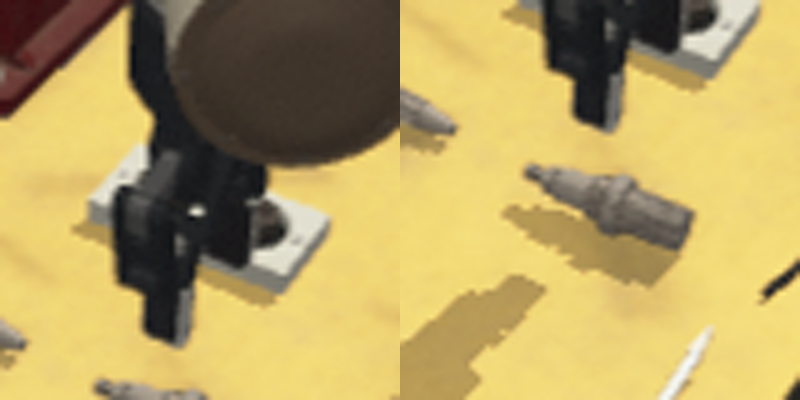

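The gripper hangs over the die ring (crop pixel 615,205 in the right half). Descending to grip it.

```bash
python3 -m pendant '[[0,0,0.03,0,0,0,0.055],[0,0,0.025,0,0,0,0.055],[0,0,0.015,0,0,0,0.055],[0,0,0.01,0,0,0,0.055],[0,0,0,0,0,0,0.055],[0,0,0,0,0,0,0.055]]' && python3 -m pendant '[[0,0,0,0,0,0,0.02],[0,0,0,0,0,0,0.02],[0,0,0,0,0,0,0.02],[0,0,0,0,0,0,0.02],[0,0,0,0,0,0,0.02]]' && python3 -m pendant '[[0,0,-0.01,0,0,0,0.02],[0,0,-0.03,0,0,0,0.02],[0,0,-0.04,0,0,0,0.02],[0,0,0,0,0,0,0.02],[0,0,0,0,0,0,0.02],[0,0,0,0,0,0,0.02]]'
```

```text
clock: 15.7
position: [436.8, 96.7, 31.6]
ee_rot: [-0.017, 1.0, 0.0, 0.0]
contact_force: [0.4, 0.4, 1.4]
gripper_width: 55.0
grasp_force: 0.0
clock: 16.2
position: [437.1, 97.0, 32.4]
ee_rot: [-0.018, 1.0, 0.0, 0.001]
contact_force: [-0.6, -0.4, 6.5]
gripper_width: 28.5
grasp_force: 59.1
clock: 16.8
position: [435.4, 96.1, 110.6]
ee_rot: [-0.017, 1.0, -0.0, -0.001]
contact_force: [-0.9, -0.1, -3.7]
gripper_width: 28.8
grasp_force: 59.6
```

```bash
python3 -m pendant '[[0,0,0,0,0,5.4,0.02],[-0.00994,-0.0249,0,0,0,0,0.02],[-0.00994,-0.0249,0,0,0,0,0.02],[-0.00994,-0.0249,0,0,0,0,0.02],[-0.00994,-0.0249,0,0,0,0,0.02],[-0.00994,-0.0249,0,0,0,0,0.02],[-0.00994,-0.0249,0,0,0,0,0.02],[-0.00994,-0.0249,0,0,0,0,0.02],[-0.00994,-0.0249,0,0,0,0,0.02],[-0.00994,-0.0249,0,0,0,0,0.02],[-0.00994,-0.0249,0,0,0,0,0.02],[-0.00994,-0.0249,0,0,0,0,0.02]]' && python3 -m pendant '[[0,0,0,0,0,0,0.02],[0,0,0,0,0,0,0.02]]';  python3 - <<'E'
from h import *
d=get("scene"); a=proj(d,[[529,-183,50]])[0].astype(int)
cv2.imwrite("pics/c6.png",cv2.resize(d["bgr"][a[1]-50:a[1]+50,a[0]-55:a[0]+55],None,fx=6,fy=6,interpolation=cv2.INTER_CUBIC))
E
```

```text
clock: 18.0
position: [528.4, -184.2, 109.2]
ee_rot: [0.03, 1.0, 0.0, -0.002]
contact_force: [0.0, -0.0, -2.0]
gripper_width: 28.5
grasp_force: 59.7
clock: 18.2
position: [528.0, -183.5, 109.3]
ee_rot: [0.031, 1.0, 0.0, -0.002]
contact_force: [-0.3, 0.7, -2.5]
gripper_width: 28.4
grasp_force: 59.9
```

View pics/c6.png

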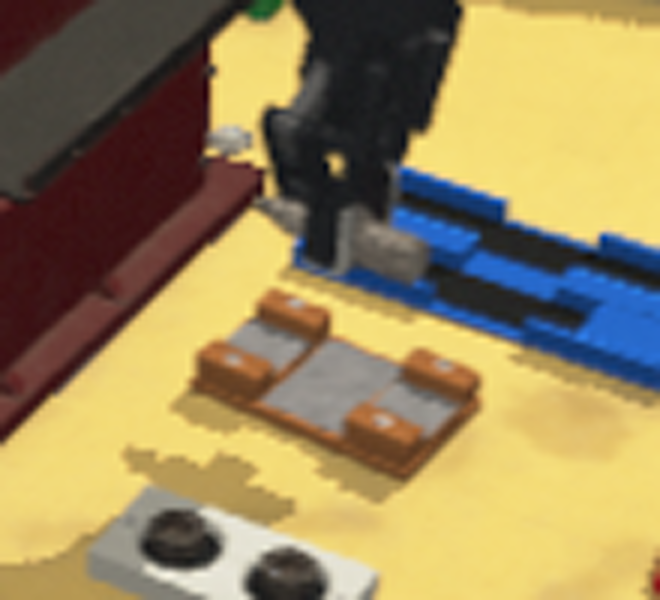

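The die is level in the grip above the cradle (crop pixel 345,240), and both holders sit in their wells (180,540 and 285,580). Lowering.

```bash
python3 -m pendant '[[0,0,0.025,0,0,0,0.02],[0,0,0.02,0,0,0,0.02],[0,0,0.015,0,0,0,0.02],[0,0,0.008,0,0,0,0.02],[0,0,0,0,0,0,0.02],[0,0,0,0,0,0,0.02]]' && python3 -m pendant '[[0,0,0.002,0,0,0,0.02],[0,0,0,0,0,0,0.02],[0,0,0,0,0,0,0.02]]' ; python3 -m pendant '[[0,0,0.001,0,0,0,0.02],[0,0,0,0,0,0,0.02]]'
```

```text
clock: 18.85
position: [529.6, -182.9, 43.7]
ee_rot: [0.029, 1.0, -0.0, 0.0]
contact_force: [0.6, 0.0, -1.5]
gripper_width: 28.1
grasp_force: 59.9
clock: 19.15
position: [529.5, -183.2, 41.8]
ee_rot: [0.03, 1.0, -0.0, 0.0]
contact_force: [-0.3, 0.1, -2.2]
gripper_width: 28.8
grasp_force: 59.9
clock: 19.35
position: [529.5, -183.3, 40.5]
ee_rot: [0.03, 1.0, -0.0, 0.0]
contact_force: [-0.1, -0.0, -0.5]
gripper_width: 28.1
grasp_force: 60.0
```

```bash
python3 -m pendant '[[0,0,0.001,0,0,0,0.02],[0,0,0,0,0,0,0.035],[0,0,0,0,0,0,0.045],[0,0,0,0,0,0,0.05],[0,0,-0.015,0,0,0,0.05],[0,0,-0.03,0,0,0,0.05],[0,0,-0.03,0,0,-2,0.05],[0,0,0,0,0,0,0.05]]' && python3 -m pendant '[[-0.0036,0.0273,0,0,0,0,0.05],[-0.0036,0.0273,0,0,0,0,0.05],[-0.0036,0.0273,0,0,0,0,0.05],[-0.0036,0.0273,0,0,0,0,0.05],[-0.0036,0.0273,0,0,0,0,0.05],[-0.0036,0.0273,0,0,0,0,0.05],[-0.0036,0.0273,0,0,0,0,0.05],[-0.0036,0.0273,0,0,0,0,0.05],[-0.0036,0.0273,0,0,0,0,0.05],[-0.0036,0.0273,0,0,0,0,0.05],[0,0,0,0,0,0,0.05],[0,0,0,0,0,0,0.05]]'
python3 - <<'E'
from h import *
d=get("scene"); b=[]
for P in([529,-183,20],[572,89,40]):
    a=proj(d,[P])[0].astype(int); b.append(cv2.resize(d["bgr"][a[1]-40:a[1]+40,a[0]-40:a[0]+40],None,fx=5,fy=5,interpolation=cv2.INTER_CUBIC))
cv2.imwrite("pics/c7.png",np.hstack(b))
E
```

```text
clock: 20.15
position: [532.2, -183.7, 118.6]
ee_rot: [0.011, 1.0, -0.001, 0.005]
contact_force: [1.1, 0.1, -0.3]
gripper_width: 50.1
grasp_force: 0.0
clock: 21.35
position: [571.5, 89.1, 113.6]
ee_rot: [0.012, 1.0, -0.0, -0.001]
contact_force: [0.7, -0.7, -0.5]
gripper_width: 50.1
grasp_force: 0.0
```

View pics/c7.png

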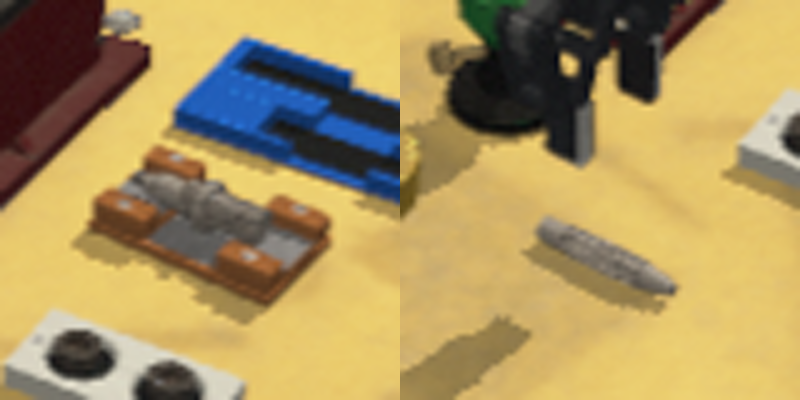

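The die lies in the cradle with its ring in the gap. The gripper is above the chamfer tool.

```bash
python3 -m pendant '[[0,0,0.03,0,0,0,0.04],[0,0,0.025,0,0,0,0.04],[0,0,0.018,0,0,0,0.04],[0,0,0.01,0,0,0,0.04],[0,0,0,0,0,0,0.04],[0,0,0,0,0,0,0.04]]' && python3 -m pendant '[[0,0,0,0,0,0,0.006],[0,0,0,0,0,0,0.006],[0,0,0,0,0,0,0.006],[0,0,0,0,0,0,0.006],[0,0,0,0,0,0,0.006]]' && python3 -m pendant '[[0,0,-0.01,0,0,0,0.006],[0,0,-0.03,0,0,0,0.006],[0,0,-0.04,0,0,0,0.006],[0,0,0,0,0,0,0.006],[0,0,0,0,0,0,0.006],[0,0,0,0,0,0,0.006]]'
python3 - <<'E'
from h import *
d=get("top"); im=[rectify(d,440,600,-350,-10,20,2.2)]
cv2.imwrite("pics/c8.png",im[0])
E
```

```text
clock: 22.0
position: [572.4, 88.5, 31.9]
ee_rot: [0.012, 1.0, 0.0, 0.0]
contact_force: [0.4, -0.6, 0.1]
gripper_width: 40.0
grasp_force: 0.0
clock: 22.5
position: [572.6, 89.1, 32.6]
ee_rot: [0.012, 1.0, 0.0, 0.001]
contact_force: [-0.7, -1.3, 6.2]
gripper_width: 10.2
grasp_force: 61.1
clock: 23.1
position: [571.0, 88.6, 110.5]
ee_rot: [0.012, 1.0, -0.0, -0.001]
contact_force: [-1.0, 0.6, -2.2]
gripper_width: 10.2
grasp_force: 60.3
```

View pics/c8.png

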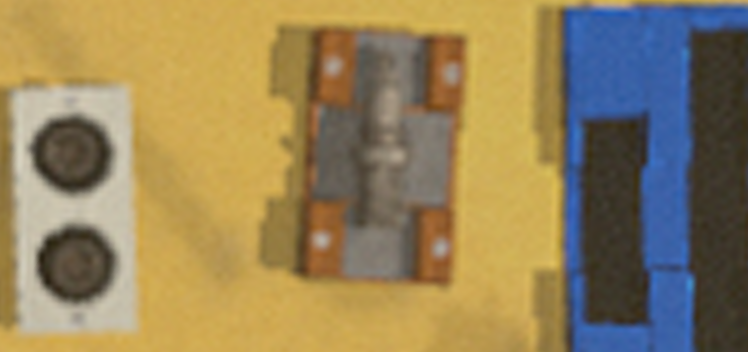

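The die is centred in the cradle (ring at crop pixel 384,155) and the holders are in their wells. Carrying the chamfer tool to the short groove.

```bash
python3 -m pendant '[[0,0,0,0,0,-2.3,0.006],[0.00713,-0.03435,0,0,0,0,0.006],[0.00713,-0.03435,0,0,0,0,0.006],[0.00713,-0.03435,0,0,0,0,0.006],[0.00713,-0.03435,0,0,0,0,0.006],[0.00713,-0.03435,0,0,0,0,0.006],[0.00713,-0.03435,0,0,0,0,0.006],[0.00713,-0.03435,0,0,0,0,0.006],[0.00713,-0.03435,0,0,0,0,0.006],[0.00713,-0.03435,0,0,0,0,0.006],[0.00713,-0.03435,0,0,0,0,0.006],[0.00713,-0.03435,0,0,0,0,0.006]]' && python3 -m pendant '[[0,0,0,0,0,0,0.006],[0,0,0,0,0,0,0.006],[0,0,0,0,0,0,0.006]]'
python3 - <<'E'
from h import *
d=get("scene"); b=[]
for P in([500,-300,50],[534,329,10]):
    a=proj(d,[P])[0].astype(int); b.append(cv2.resize(d["bgr"][a[1]-40:a[1]+40,a[0]-40:a[0]+40],None,fx=5,fy=5,interpolation=cv2.INTER_CUBIC))
cv2.imwrite("pics/c9.png",np.hstack(b))
E
```

```text
clock: 24.35
position: [498.3, -291.4, 109.9]
ee_rot: [-0.008, 1.0, 0.0, -0.001]
contact_force: [0.3, -0.7, -0.4]
gripper_width: 10.3
grasp_force: 60.3
clock: 24.65
position: [499.2, -289.5, 110.5]
ee_rot: [-0.008, 1.0, 0.0, -0.001]
contact_force: [-0.5, 0.2, -1.4]
gripper_width: 10.4
grasp_force: 60.3
```

View pics/c9.png

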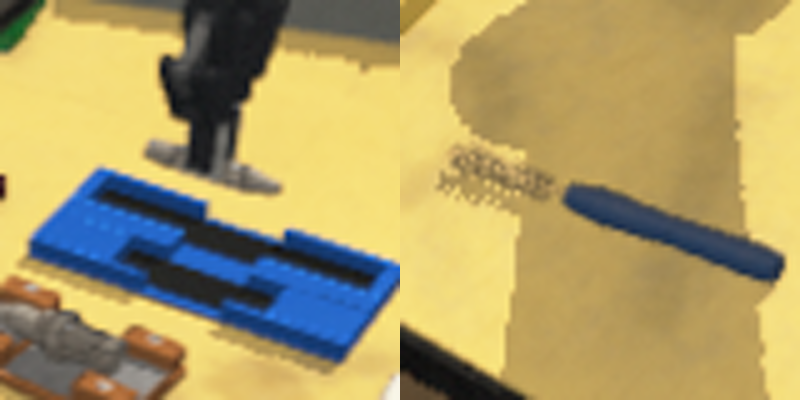

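The chamfer tool is level above the tray (left half, 215,170). Lowering it.

```bash
python3 -m pendant '[[0,0,0.03,0,0,0,0.006],[0,0,0.025,0,0,0,0.006],[0,0,0.013,0,0,0,0.006],[0,0,0.006,0,0,0,0.006],[0,0,0,0,0,0,0.006],[0,0,0,0,0,0,0.006]]' && python3 -m pendant '[[0,0,0.001,0,0,0,0.006],[0,0,0,0,0,0,0.006]]'; python3 -m pendant '[[0,0,0.001,0,0,0,0.006],[0,0,0,0,0,0,0.006]]'
```

```text
clock: 25.3
position: [500.4, -290.1, 38.1]
ee_rot: [-0.008, 1.0, -0.0, 0.001]
contact_force: [0.3, -0.4, -0.0]
gripper_width: 10.3
grasp_force: 60.3
clock: 25.5
position: [499.7, -290.2, 36.7]
ee_rot: [-0.008, 1.0, -0.0, 0.0]
contact_force: [0.6, -0.3, -1.2]
gripper_width: 10.5
grasp_force: 60.3
clock: 25.7
position: [499.7, -290.2, 36.6]
ee_rot: [-0.008, 1.0, -0.0, 0.0]
contact_force: [-1.2, 1.9, 5.6]
gripper_width: 10.2
grasp_force: 61.2
```

```bash
python3 -m pendant '[[0,0,0,0,0,0,0.02],[0,0,0,0,0,0,0.035],[0,0,0,0,0,0,0.035],[0,0,-0.015,0,0,0,0.035],[0,0,-0.03,0,0,0,0.035],[0,0,-0.035,0,0,0,0.04],[-0.0025,0.0343,0,0,0,0,0.04],[-0.0025,0.0343,0,0,0,0,0.04],[-0.0025,0.0343,0,0,0,0,0.04],[-0.0025,0.0343,0,0,0,0,0.04],[-0.0025,0.0343,0,0,0,0,0.04],[-0.0025,0.0343,0,0,0,0,0.04]]' && python3 -m pendant '[[-0.0025,0.0343,0,0,0,0,0.04],[-0.0025,0.0343,0,0,0,0,0.04],[-0.0025,0.0343,0,0,0,0,0.04],[-0.0025,0.0343,0,0,0,0,0.04],[-0.0025,0.0343,0,0,0,0,0.04],[-0.0025,0.0343,0,0,0,0,0.04],[-0.0025,0.0343,0,0,0,0,0.04],[-0.0025,0.0343,0,0,0,0,0.04],[-0.0025,0.0343,0,0,0,0,0.04],[-0.0025,0.0343,0,0,0,0,0.04],[-0.0025,0.0343,0,0,0,0,0.04],[-0.0025,0.0343,0,0,0,0,0.04]]' && python3 -m pendant '[[0,0,0,0,0,-8.4,0.04],[0,0,0,0,0,0,0.04],[0,0,0,0,0,0,0.04]]'
python3 - <<'E'
from h import *
d=get("scene"); b=[]
for P in([500,-300,10],[534,329,30]):
    a=proj(d,[P])[0].astype(int); b.append(cv2.resize(d["bgr"][a[1]-40:a[1]+40,a[0]-40:a[0]+40],None,fx=5,fy=5,interpolation=cv2.INTER_CUBIC))
cv2.imwrite("pics/c10.png",np.hstack(b))
E
```

```text
clock: 26.9
position: [511.2, -82.9, 115.3]
ee_rot: [-0.008, 1.0, -0.0, 0.0]
contact_force: [0.5, 0.5, 0.3]
gripper_width: 39.8
grasp_force: 0.0
clock: 28.1
position: [534.6, 329.1, 115.1]
ee_rot: [-0.008, 1.0, -0.0, -0.0]
contact_force: [0.7, 0.8, 0.7]
gripper_width: 39.6
grasp_force: 0.0
clock: 28.4
position: [534.5, 327.4, 114.9]
ee_rot: [-0.08, 0.997, -0.0, -0.0]
contact_force: [-0.2, 0.0, 0.7]
gripper_width: 39.9
grasp_force: 0.0
```

View pics/c10.png

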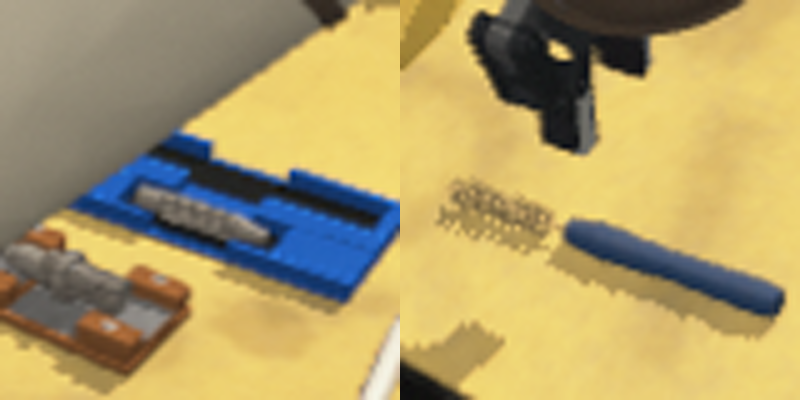

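The chamfer tool lies flat in the short groove (left half, 200,215). The gripper is above the brush, aligned with it.

```bash
python3 -m pendant '[[0,0,0.03,0,0,0,0.04],[0,0,0.025,0,0,0,0.04],[0,0,0.018,0,0,0,0.04],[0,0,0.01,0,0,0,0.04],[0,0,0,0,0,0,0.04],[0,0,0,0,0,0,0.04]]' && python3 -m pendant '[[0,0,0,0,0,0,0.006],[0,0,0,0,0,0,0.006],[0,0,0,0,0,0,0.006],[0,0,0,0,0,0,0.006],[0,0,0,0,0,0,0.006]]' && python3 -m pendant '[[0,0,-0.01,0,0,0,0.006],[0,0,-0.03,0,0,0,0.006],[0,0,-0.05,0,0,0,0.006],[0,0,0,0,0,8.4,0.006],[0,0,0,0,0,0,0.006],[0,0,0,0,0,0,0.006],[0,0,0,0,0,0,0.006]]'
```

```text
clock: 29.05
position: [535.3, 327.8, 33.1]
ee_rot: [-0.081, 0.997, 0.0, 0.001]
contact_force: [-0.4, 1.0, 0.3]
gripper_width: 40.0
grasp_force: 0.0
clock: 29.55
position: [535.3, 328.3, 33.7]
ee_rot: [-0.081, 0.997, 0.001, 0.001]
contact_force: [-1.3, 0.8, 5.9]
gripper_width: 9.1
grasp_force: 60.4
clock: 30.25
position: [534.0, 327.1, 120.8]
ee_rot: [-0.009, 1.0, -0.001, -0.001]
contact_force: [0.2, 0.4, -0.9]
gripper_width: 8.7
grasp_force: 59.7
```

```bash
python3 -m pendant '[[0.00223,-0.03335,0,0,0,0,0.006],[0.00223,-0.03335,0,0,0,0,0.006],[0.00223,-0.03335,0,0,0,0,0.006],[0.00223,-0.03335,0,0,0,0,0.006],[0.00223,-0.03335,0,0,0,0,0.006],[0.00223,-0.03335,0,0,0,0,0.006],[0.00223,-0.03335,0,0,0,0,0.006],[0.00223,-0.03335,0,0,0,0,0.006],[0.00223,-0.03335,0,0,0,0,0.006],[0.00223,-0.03335,0,0,0,0,0.006]]' && python3 -m pendant '[[0.00223,-0.03335,0,0,0,0,0.006],[0.00223,-0.03335,0,0,0,0,0.006],[0.00223,-0.03335,0,0,0,0,0.006],[0.00223,-0.03335,0,0,0,0,0.006],[0.00223,-0.03335,0,0,0,0,0.006],[0.00223,-0.03335,0,0,0,0,0.006],[0.00223,-0.03335,0,0,0,0,0.006],[0.00223,-0.03335,0,0,0,0,0.006],[0.00223,-0.03335,0,0,0,0,0.006],[0.00223,-0.03335,0,0,0,0,0.006]]' && python3 -m pendant '[[0,0,0,0,0,0,0.006],[0,0,0,0,0,0,0.006],[0,0,0,0,0,0,0.006]]'
python3 - <<'E'
from h import *
d=get("scene"); b=[]
for P in([500,-320,60],):
    a=proj(d,[P])[0].astype(int); b.append(cv2.resize(d["bgr"][a[1]-45:a[1]+45,a[0]-60:a[0]+60],None,fx=6,fy=6,interpolation=cv2.INTER_CUBIC))
cv2.imwrite("pics/c11.png",np.hstack(b))
E
```

```text
clock: 31.25
position: [516.9, -7.5, 121.3]
ee_rot: [-0.009, 1.0, -0.0, -0.001]
contact_force: [-0.7, -0.3, -0.6]
gripper_width: 8.5
grasp_force: 59.7
clock: 32.25
position: [499.8, -341.0, 121.0]
ee_rot: [-0.009, 1.0, 0.0, -0.001]
contact_force: [0.5, -0.2, -0.0]
gripper_width: 8.6
grasp_force: 59.7
clock: 32.55
position: [500.3, -339.0, 121.5]
ee_rot: [-0.008, 1.0, 0.0, -0.001]
contact_force: [0.8, -0.1, 0.7]
gripper_width: 8.7
grasp_force: 59.7
```

View pics/c11.png

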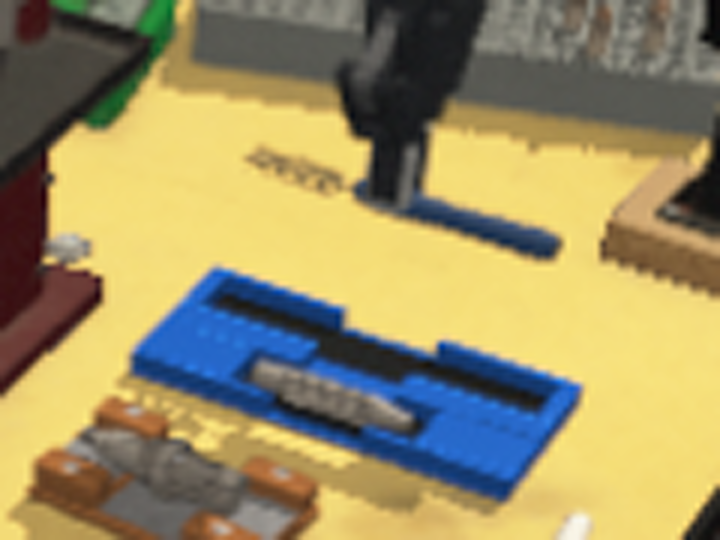

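The brush is level and aligned above the long groove (held at 395,200). Lowering it.

```bash
python3 -m pendant '[[0,0,0.035,0,0,0,0.006],[0,0,0.025,0,0,0,0.006],[0,0,0.015,0,0,0,0.006],[0,0,0.007,0,0,0,0.006],[0,0,0,0,0,0,0.006],[0,0,0,0,0,0,0.006]]' && python3 -m pendant '[[0,0,0.001,0,0,0,0.006],[0,0,0,0,0,0,0.006]]'; python3 -m pendant '[[0,0,0.001,0,0,0,0.006],[0,0,0,0,0,0,0.006]]'
```

```text
clock: 33.2
position: [501.4, -339.6, 41.2]
ee_rot: [-0.008, 1.0, -0.0, 0.001]
contact_force: [0.7, -0.7, -0.1]
gripper_width: 8.8
grasp_force: 59.7
clock: 33.4
position: [501.1, -339.9, 40.2]
ee_rot: [-0.008, 1.0, -0.0, 0.001]
contact_force: [-0.2, -0.5, 0.4]
gripper_width: 8.7
grasp_force: 59.7
clock: 33.6
position: [500.7, -339.9, 38.5]
ee_rot: [-0.008, 1.0, -0.0, 0.0]
contact_force: [0.2, -0.2, 0.3]
gripper_width: 9.1
grasp_force: 59.7
```

```bash
python3 -m pendant '[[0,0,0.001,0,0,0,0.006],[0,0,0.0005,0,0,0,0.006],[0,0,0,0,0,0,0.006]]'; python3 -m pendant '[[0,0,0,0,0,0,0.02],[0,0,0,0,0,0,0.033],[0,0,0,0,0,0,0.033],[0,0,-0.015,0,0,0,0.033],[0,0,-0.04,0,0,0,0.033],[0,0,-0.04,0,0,0,0.033],[0.04,0,-0.03,0,0,0,0.033],[0.04,0,0,0,0,0,0.033],[0.04,0.03,0,0,0,0,0.033],[0,0.03,0,0,0,0,0.033],[0,0,0,0,0,0,0.033]]'
python3 - <<'E'
from h import *
d=get("top"); e=get("scene")
r=rectify(d,380,740,-380,140,14,1.4)
a=proj(e,[[500,-310,10]])[0].astype(int); s=cv2.resize(e["bgr"][a[1]-40:a[1]+40,a[0]-60:a[0]+60],None,fx=3,fy=3)
s=cv2.copyMakeBorder(s,0,0,0,max(0,r.shape[1]-s.shape[1]),cv2.BORDER_CONSTANT)[:90*2+60,:r.shape[1]]
v=np.vstack([r,s])[:600+200]; v=cv2.resize(v,None,fx=.78,fy=.78) if v.shape[0]>600 else v
print(v.shape); cv2.imwrite("pics/c12.png",v)
E
```

```text
clock: 33.9
position: [500.8, -340.0, 37.7]
ee_rot: [-0.008, 1.0, -0.0, 0.0]
contact_force: [-0.6, 1.6, 3.9]
gripper_width: 8.7
grasp_force: 60.3
clock: 35.0
position: [377.8, -279.8, 162.1]
ee_rot: [-0.008, 1.0, 0.0, -0.0]
contact_force: [0.9, -0.2, 0.7]
gripper_width: 32.9
grasp_force: 0.0
(580, 568, 3)
```

View pics/c12.png

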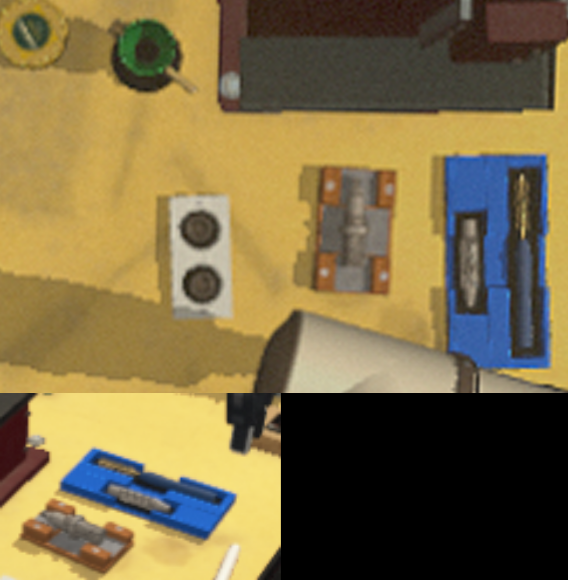

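The picture shows every part in place: holders at (200,229) and (203,284), die at (357,218), chamfer tool at (470,262), brush at (524,262). The tin and trickler have not moved. Handing in.

```bash
python3 -c "
from bench import arm
print(arm.job_done())"
```

```text
the job is handed in; nothing more can be done
None
```

The job is handed in at about 35 s of the 122 s allowed. The last pictures show both holders in the wells, the die in its cradle, the brush and chamfer tool in their grooves, and the trickler and tin where they stood; the hand-in returned no verdict.

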